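Set the reader carriage to its mark against the backlash and lock it

TASK

Set the black code-reader carriage of the alignment stage to the yellow mark with the handwheel: its drive has slack, so wind the carriage's red pointer about a centimetre past the mark, then wind back, always in that one direction, and stop with the pointer in line with the mark and the slack still taken up that way. Then let go of the crank, swing the blue lock lever all the way over to its other stop, and leave the mouse, bottle and cartridge where they are.

Things in the scene. Friction and masses are not known exactly. Their poses are not given: they have to be found in the camera images.
- wheel_centre (a point): Point on the axis of the black 132 mm handwheel, level with the middle of the crank grip, which circles it at 48 mm radius in this frame's x-y plane; fixed to the stage. z: the wheel's axis, out of its face, leaning 30 degrees from vertical towards the robot. y: level, along the rail, to the robot's left. How the wheel drives the carriage: see carriage.
- crank_middle (a point): Middle of the orange crank grip: a round post, 24 mm diameter, 56 mm long, standing on the handwheel's face parallel to the wheel's axis (its z axis, outwards). It reaches 28 mm to either side of this point; the lower end is at the wheel's face. It spins freely on its pin, so the gripper need not turn with the wheel. Turning takes about 3 N at the grip.
- handwheel (a joint): Slack between handwheel and drive shaft (rad), 0 to 0.6. At 0 it is taken up anticlockwise (carriage driven back, to the robot's left); at 0.6 clockwise. In between the wheel turns and the carriage stands still.
- carriage (a joint): Travel of the reader carriage (m) along its rail: 0 at the robot's left end, 0.18 at the right end. Starts 50 to 125 mm to the left of the mark. Turning the handwheel clockwise, seen looking at its face, drives it to the right, 10 mm per radian (63 mm a turn) once the slack is taken up; anticlockwise brings it back.
- pointer (a point): Tip of the 5 mm wide red pointer that sticks out from the carriage's far side just above the white scale, 40 mm above the table; it moves with the carriage.
- mark: Yellow clip, 20 mm long, fixed at the far edge of the white scale, with a 6 mm wide nose pointing to the rail. Origin: centre line of the nose, at the underside, on the scale's top. y is parallel to the rail (to the robot's left): the pointer is in line with the mark when its y in this frame is 0, past it when negative.
- lock (a joint): Lock lever (rad): 0 leaning to the robot, unlocked; 1.0 at its other stop, leaning away from the robot, locked. Swings with about 1 N and stays where it is left. Starts between 0 and 0.15. It does not move the carriage.
- lock_tip (a point): Centre of the 26 mm blue ball on top of the lock lever, a 10 mm steel rod, 90 mm from pivot to ball centre. Pivot 34 mm above the table. It leans 0.5 rad to the stage's -x at joint 0 and swings in the stage's x-z plane to 0.5 rad the other way: the ball travels about 86 mm along stage +x, its centre 113 to 124 mm above the table. Its foot is a grey block 70 x 50 x 25 mm.
- stage: Fixed alignment stage: dark steel base plate 240 x 420 x 12 mm, with rail, scale and a sloping console for the handwheel. Origin: middle of the underside, on the table; x away from the robot, y along the rail to the robot's left. The reader head on the carriage is 101 mm high and keeps to stage x 30 to 95 mm. Lever's pivot at stage (-80, -130) mm; wheel_centre at (-75, 100) mm, 151 mm high.
- mouse: Loose black computer mouse, 105 x 62 x 36 mm, on a round blue pad 4 mm thick; origin at its underside. Bystander.
- spray: Loose white bottle with blue label, 68 mm diameter, 170 mm high; origin at its underside. Bystander.
- cartridge: Loose white test cartridge with blue top, 50 x 70 x 112 mm; origin at its underside. Bystander.

How it is judged (in metres and radians):
On the way, in this order (a step that is already met when the one before it is completed fails the run):
1. the pointer is wound at least 6 mm past the mark (y of pointer in the frame of mark below -0.006 m), for 0.1 s.
2. wound back onto the mark (within 3 mm) with the slack taken up anticlockwise and the crank released, the lever not yet thrown (y of pointer in the frame of mark between -0.003 and 0.003 m and value of joint handwheel below 0.2 rad and contact force between handwheel and the fingers below 0.1 N and value of joint lock below 0.5 rad), for 0.2 s.
At the end, for the whole second after the job is handed in: the pointer is within 3 mm of the mark's centre line along the rail, the slack is taken up anticlockwise (handwheel below 0.2 rad) and the lock lever is at its far stop (above 0.9 rad) (y of pointer in the frame of mark between -0.003 and 0.003 m and value of joint handwheel below 0.2 rad and value of joint lock above 0.9 rad); the robot touches nothing.
It fails at once if the mouse is moved more than 25 mm (distance of mouse from where it was at the start of the episode above 0.025 m).
It fails at once if the bottle is moved more than 25 mm (distance of spray from where it was at the start of the episode above 0.025 m).
It fails at once if the cartridge is moved more than 25 mm (distance of cartridge from where it was at the start of the episode above 0.025 m).
It also fails if it takes over 64 s, if anything falls off the work surface, if the arm or the gripper's body presses on something with over 40 N, if the wrist force passes 120 N, or if a joint passes its speed limit or range.

ROBOT

A 7-joint arm with a two-finger parallel gripper is mounted at the origin on the work surface. World frame = base frame: x ahead of the robot, y to its left, z up, the work surface at z = 0. Lengths are in mm, angles in rad, forces in N, time in s.
With the tool pointing down it reaches from about 425 to 950 mm from the base axis. Payload 16.7 kg.
Tool frame: the origin (TCP) lies between the finger pads; the fingertips stand 8 mm ahead of it and the grasp point (between the pads) lies 11 mm behind it (env.tip_reach is the z of the fingertips in the tool frame, in mm); z points along the fingers, y is the line along which they close (so a half turn about z gives the same grasp; the last joint's range is limited). The gripper opens to 94 mm and grips with 3 to 60 N. Pads are 16 mm wide; open, the fingers measure 119 mm over their backs; the gripper's body (75 mm by 177 mm) begins 78 mm behind the grasp point.
Start: joints at [-1.363, 0.426, 0.074, 1.606, -0.034, 1.111, -0.067], TCP at [235.765, 632.448, 213.467] pointing down, gripper open.
Joint ranges: [-2.85, 2.85], [-0.5, 2.14], [-1.23, 1.37], [0.21, 2.46], [-1.02, 4.16], [0.16, 2.05], [-2.73, 2.73]. Speed limits (rad/s): [1.89, 1.89, 2.39, 2.39, 3.01, 3.01, 3.01].

INTERFACE

Orientations are given as a unit quaternion [w, x, y, z].
In Python, from rig import env, viewer, finder gives the robot as it stands. Calls block until the motion is done:
- env.movep(position, orientation): joint-space move of the TCP to a pose.
- env.move_l(position, attitude=None, rate=150): straight line of the TCP; attitude=None keeps the orientation; rate is the mean speed in mm/s.
- env.set_joints(angles): joint-space move.
- env.set_gripper(opening, grasp_force=None): opening from 0.0 (shut) to 1.0 (fully open); grasp_force is the grip in N (None keeps the last); returns when the fingers have stopped.
- env.hold(seconds).
- env.inverse_kinematics(position, orientation): joint angles nearest the present ones, or None.
- viewer.grab_frame(name): name is "scene" or "side" or "wrist"; returns a dict with "color" (480x640x3 uint8, red, green, blue), "intrinsics" (3x3 intrinsics, pixels), "camera_from_world" (4x4, takes a point from world to camera coordinates); the wrist camera has in their place "hand_eye" (4x4, takes a point from camera to tool coordinates, whose origin is the TCP and whose axes are the flange's). Camera axes: x right, y down, z forward; pixel columns grow to the right and rows downward; lengths in mm; the calibration is good to about 2 mm. A picture is of the moment at which its call begins: read the wrist's pose just before it. There is no depth.
A pose or a line that the arm cannot do raises env.IKError and nothing moves.
- env.sign_off(): hands the job in; it is judged then, once.
Trained networks look in a picture, given as the dict that the camera call returned (one of the last four; its "shot" number tells which), for a name from the list of things; names that differ only in an ending like _2 or _b are one class to them, and where a whole thing is asked for, a point or a joint stands for the part that bears it (a point fixed in the world has none). Each returns a list of dicts, best first, with "confidence" (0 to 1); they miss things now and then, are a little off and sometimes report something else, mostly with a low value. They report only what shows in the picture. A call takes as long as a camera call.
- finder.cut_out(picture, name): "region" (480x640 bool, what is visible of it) and "position" ([column, row] in pixels, amid what is visible of it).
- finder.landmark_of(picture, name): "position" ([column, row] in pixels: a listed point, or the origin of a listed thing).
Readings, each from a call of its own:
- env.read_clock(): time.
- env.read_joints(): joint angles.
- env.read_qvel(): joint speeds.
- env.read_effort(): joint torques, N m.
- env.read_position(): TCP position.
- env.read_orientation(): TCP orientation.
- env.read_wrist_force(): force on the tool from outside, world axes, zero at the start.
- env.read_torque(): the same for the moment, N m.
- env.read_finger_gap(): opening from 0.0 (shut) to 1.0 (fully open).
- env.read_finger_force(): force on a finger pad.
Only numpy, scipy, OpenCV 4.12 (cv2) and the standard library are available. Lean on these libraries where they do the work, as an engineer would, in place of code of your own. Each camera call takes 0.05 s, during which the arm holds its last target. There are 200 camera calls.

## Working session

There is one attempt and no reset: what is moved stays moved. The work goes in short steps, each a Python script; the robot and the scene stay as the last script left them, time stands still between calls to the robot, and variables do not carry over. Pictures are saved under pics/ and viewed, at most 10 in all, crops included, and the job is handed in when it is done.

```bash
ls; mkdir -p pics; cat > h.py <<'E'
import numpy as np, cv2
from rig import env, viewer, finder
def P(f): return np.array(f["intrinsics"])@np.array(f["camera_from_world"])[:3]
def tri(fs,ps):
    A=[]
    for f,p in zip(fs,ps):
        M=P(f); A+=[p[0]*M[2]-M[0],p[1]*M[2]-M[1]]
    A=np.array(A); return np.linalg.lstsq(A[:,:3],-A[:,3],rcond=None)[0]
def proj(f,X):
    h=P(f)@np.append(X,1); return h[:2]/h[2]
def onplane(f,p,z):
    M=P(f); A=np.array([p[0]*M[2]-M[0],p[1]*M[2]-M[1]])
    return np.append(np.linalg.solve(A[:,:2],-A[:,3]-A[:,2]*z),z)
def save(f,n): cv2.imwrite("pics/"+n,cv2.cvtColor(f["color"],cv2.COLOR_RGB2BGR))
E
python3 - <<'E'
from h import *
np.set_printoptions(precision=1,suppress=True)
fs=[viewer.grab_frame(n) for n in("scene","side")]
save(fs[0],"a0.png");save(fs[1],"a1.png")
for n in["wheel_centre","crank_middle","pointer","mark","lock_tip","stage","mouse","spray","cartridge"]:
    r=[finder.landmark_of(f,n) for f in fs]
    for q in r: print(n,[(np.round(d["position"],1).tolist(),round(d["confidence"],2)) for d in q[:2]])
    if all(r): print("   ",tri(fs,[q[0]["position"] for q in r]))
for f in fs:
    T=np.array(f["camera_from_world"]);print("cam",-T[:3,:3].T@T[:3,3])
print(env.read_clock())
E
```

```text
pics
wheel_centre [([324.4, 233.6], 0.72)]
wheel_centre [([304.5, 215.8], 0.68)]
    [591.4  17.7 150.6]
crank_middle [([338.8, 232.8], 0.51)]
crank_middle [([319.4, 199.2], 0.66)]
    [629.6  35.9 176.5]
pointer [([356.1, 306.4], 0.6)]
pointer [([385.0, 234.3], 0.68)]
    [787.6  -7.6  40.9]
mark [([331.4, 325.3], 0.55)]
mark [([401.1, 259.8], 0.57)]
    [790.2 -89.   28.4]
lock_tip [([247.3, 267.0], 0.44)]
lock_tip [([335.5, 317.4], 0.58)]
    [ 551.2 -214.9  106.9]
stage [([313.5, 287.9], 0.75)]
stage [([349.9, 280.5], 0.92)]
    [661.6 -70.9   0.4]
mouse [([386.9, 155.7], 0.98)]
mouse [([178.1, 184.0], 0.57)]
    [376.2 413.1   5.3]
spray [([443.6, 198.9], 0.7)]
spray [([255.4, 152.9], 0.62)]
    [619.9 463.9   0.6]
cartridge [([172.5, 326.7], 0.86)]
cartridge [([390.6, 458.6], 0.89)]
    [ 546.7 -467.3    3.1]
cam [1152.3 -349.8 1240.1]
cam [ 276.1 -717.6  940.6]
1.0
```

View pics/a0.png

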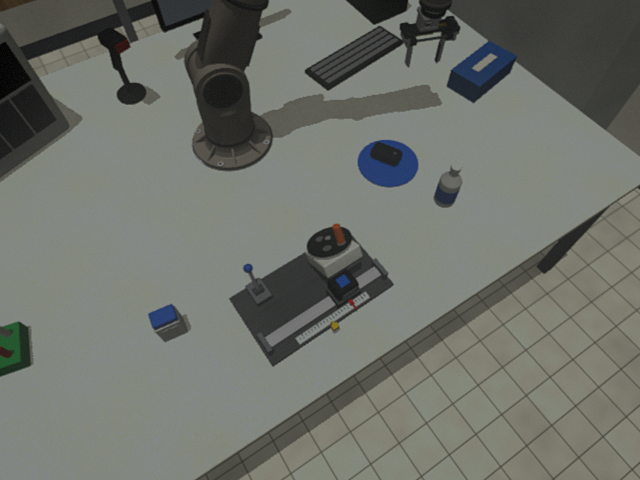

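View pics/a1.png

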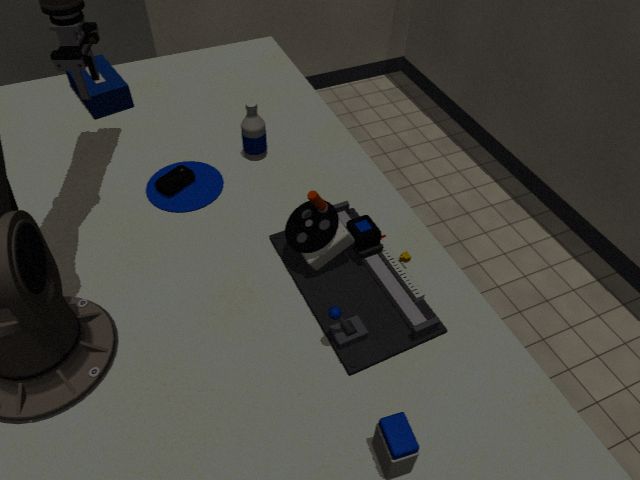

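The scene view shows the stage around (313,288), crank (338,233), lever ball (248,268), pointer (353,302) and mark (334,326). The side view agrees, and the triangulated heights fit the text. Next I'll refine these with the wrist camera from two places.

```bash
cat >> h.py <<'E'
from scipy.spatial.transform import Rotation as R
def rot(): q=np.array(env.read_orientation()); return R.from_quat(q[[1,2,3,0]])
def Q(r): q=r.as_quat(); return [float(v) for v in q[[3,0,1,2]]]
def wrist():
    p=np.array(env.read_position()); r=rot().as_matrix()
    f=viewer.grab_frame("wrist")
    T=np.eye(4);T[:3,:3]=r;T[:3,3]=p
    f["camera_from_world"]=np.linalg.inv(T@np.array(f["hand_eye"])); return f
E
python3 - <<'E'
from h import *
np.set_printoptions(precision=1,suppress=True)
print(rot().as_matrix())
p=np.array(env.read_position()); env.move_l(p+[0,0,200],rate=250)
q=Q(R.from_matrix([[1,0,0],[0,-1,0],[0,0,-1]]))
for k,q in enumerate([q,Q(R.from_matrix([[-1,0,0],[0,1,0],[0,0,-1]]))]):
    print(k,env.inverse_kinematics([600,-30,480],q))
q0=Q(rot()); print(env.inverse_kinematics([600,-30,480],q0))
q=Q(R.from_matrix([[1,0,0],[0,-1,0],[0,0,-1]]))
if env.inverse_kinematics([600,-30,480],q) is None: q=Q(R.from_matrix([[-1,0,0],[0,1,0],[0,0,-1]]))
env.movep([600,-30,450],q)
f1=wrist(); print(np.array(f1["hand_eye"])); save(f1,"b0.png")
N=["wheel_centre","crank_middle","pointer","mark","lock_tip","stage"]
r1=[finder.landmark_of(f1,n) for n in N]
env.movep([600,-130,450],q)
f2=wrist(); save(f2,"b1.png")
r2=[finder.landmark_of(f2,n) for n in N]
for n,a,b in zip(N,r1,r2):
    print(n,[(np.round(d[0]["position"],1).tolist(),round(d[0]["confidence"],2)) for d in (a,b) if d])
    if a and b: print("   ",tri([f1,f2],[a[0]["position"],b[0]["position"]]))
print(env.read_clock(), np.array(env.read_joints()))
E
```

```text
[[-0.9  0.3 -0. ]
 [ 0.3  0.9 -0. ]
 [ 0.  -0.  -1. ]]
0 [-0.8  0.3  1.   1.4 -0.2  1.6 -1.4]
1 [-0.8  0.2  0.9  1.4 -0.2  1.6  1.7]
[-0.8  0.3  1.   1.4 -0.2  1.6  1.4]
[[   0.    -1.    -0.3   85.3]
 [   1.     0.    -0.    -0.5]
 [   0.    -0.3    1.  -171.4]
 [   0.     0.     0.     1. ]]
wheel_centre [([281.3, 199.7], 0.56), ([194.9, 197.8], 0.84)]
    [586.5  17.9 136.7]
crank_middle [([260.3, 171.4], 0.72), ([166.4, 172.2], 0.87)]
    [622.3  37.3 166.2]
pointer [([310.3, 29.3], 0.94), ([228.3, 31.8], 0.93)]
    [782.4 -15.   46. ]
mark [([364.0, 32.6], 0.79), ([387.8, 222.2], 0.69)]
    [686.3 -75.8 651.3]
lock_tip [([468.9, 223.0], 0.66), ([387.4, 220.3], 0.72)]
    [ 553.4 -214.1  116.2]
stage [([354.6, 125.9], 0.93), ([282.2, 125.4], 0.95)]
    [666.  -76.3  10.7]
5.8083 [-0.6  0.3  1.   1.4 -0.3  1.5 -1.2]
```

View pics/b0.png

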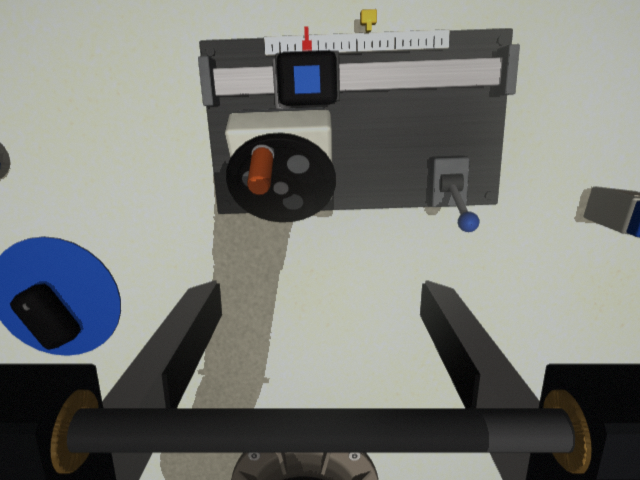

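The wrist view shows the pointer tip at (306,27), mark nose (367,30), crank (261,170), ball (468,222) and all four plate corners. I'll fit the stage pose from everything, then check reach for the winding circle.

```bash
cat > fit.py <<'E'
from h import *
from scipy.optimize import least_squares
import json
np.set_printoptions(precision=2,suppress=True)
q=Q(R.from_matrix([[1,0,0],[0,-1,0],[0,0,-1]]))
fs=[viewer.grab_frame("scene"),viewer.grab_frame("side"),wrist()]
N=["wheel_centre","crank_middle","lock_tip","stage"]
obs=[]
for i,f in enumerate(fs):
    for n in N:
        r=finder.landmark_of(f,n)
        if r and r[0]["confidence"]>.4: obs.append((i,n,np.array(r[0]["position"]),1 if i<2 else 1))
env.movep([600,-30,450],q); fs.append(wrist())
for n in N:
    r=finder.landmark_of(fs[3],n)
    if r: obs.append((3,n,np.array(r[0]["position"]),1))
for n,p in zip(["TL","TR","BL","BR"],[(201,41),(512,29),(217,213),(497,205)]): obs.append((3,n,np.array(p,float),1))
s,c=.5,3**.5/2; XW=np.array([c,0,s])
def pts(v):
    x,y,w,a,l=v; th=-.5+l
    S={"stage":[0,0,0],"wheel_centre":[-75,100,151],"lock_tip":[-80+90*np.sin(th),-130,34+90*np.cos(th)],
       "TL":[120,210,12],"TR":[120,-210,12],"BL":[-120,210,12],"BR":[-120,-210,12]}
    S["crank_middle"]=np.array(S["wheel_centre"])+48*(np.cos(a)*XW+np.sin(a)*np.array([0,1,0]))
    r=R.from_euler("z",w).as_matrix()
    return {k:r@np.array(p)+[x,y,0] for k,p in S.items()}
F=lambda v:np.concatenate([(proj(fs[i],pts(v)[n])-p) for i,n,p,_ in obs])
o=least_squares(F,[663,-73,0,.4,.05],loss="soft_l1",x_scale=[1,1,.01,.1,.1])
e=F(o.x).reshape(-1,2)
for k,(i,n,p,_) in enumerate(obs): print(i,n,e[k])
print(o.x); print(pts(o.x))
json.dump(o.x.tolist(),open("pose.json","w"))
# colour: pointer and mark
f=fs[3]; hsv=cv2.cvtColor(f["color"],cv2.COLOR_RGB2HSV)
r=R.from_euler("z",-o.x[2]).as_matrix()
for n,m,z in[("pointer",((hsv[...,0]<6)|(hsv[...,0]>175))&(hsv[...,1]>150)&(hsv[...,2]>100),40),("mark",(abs(hsv[...,0].astype(int)-25)<6)&(hsv[...,1]>130)&(hsv[...,2]>100),32)]:
    m[80:]=0; ys,xs=np.nonzero(m); print(n,len(xs),xs.min(),xs.max(),ys.min(),ys.max(),xs.mean(),ys.mean())
    print(r@(onplane(f,[xs.mean(),ys.mean()],z)-[o.x[0],o.x[1],0]))
print(env.read_clock())
E
python3 fit.py
```

```text
0 wheel_centre [-1.12 -0.77]
0 crank_middle [ 1.61 -1.58]
0 lock_tip [1.23 2.7 ]
0 stage [-0.52  2.1 ]
1 wheel_centre [-2.67 -1.19]
1 crank_middle [-3.04 -1.02]
1 lock_tip [-0.2  -1.33]
1 stage [ 0.76 -2.62]
2 wheel_centre [-0.09  3.55]
2 crank_middle [ 1.42 -1.6 ]
2 lock_tip [-1.15  0.21]
2 stage [0.92 0.64]
3 wheel_centre [0.29 0.75]
3 crank_middle [-0.39 -1.22]
3 lock_tip [-2.01  0.17]
3 stage [1.98 0.62]
3 TL [-1.68 -2.11]
3 TR [ 3.06 -1.07]
3 BL [0.72 0.76]
3 BR [1.54 0.16]
[664.91 -79.52   0.03   0.33   0.09]
{'stage': array([664.91, -79.52,   0.  ]), 'wheel_centre': array([586.5 ,  17.83, 151.  ]), 'lock_tip': array([ 553.78, -213.44,  116.62]), 'TL': array([777.59, 134.5 ,  12.  ]), 'TR': array([ 792.09, -285.25,   12.  ]), 'BL': array([537.73, 126.21,  12.  ]), 'BR': array([ 552.24, -293.54,   12.  ]), 'crank_middle': array([625.26,  34.76, 173.7 ])}
pointer 128 303 311 27 49 306.6640625 40.7890625
[108.97  66.07  40.  ]
mark 242 361 376 10 30 368.74380165289256 17.702479338842974
[134.56 -13.9   32.  ]
7.2917
```

```bash
cat >> h.py <<'E'
import json
v=json.load(open("pose.json"))
Rs=R.from_euler("z",v[2]).as_matrix(); O=np.array([v[0],v[1],0])
s,c=.5,3**.5/2
XW=Rs@[c,0,s]; YW=Rs@[0,1,0]; ZW=Rs@[-s,0,c]
WC=O+Rs@[-75,100,151]
QW=Q(R.from_matrix(np.c_[XW,-YW,-ZW]))
def circ(a,up=4,C=WC): return C+48*(np.cos(a)*XW+np.sin(a)*YW)+(up-11)*ZW   # TCP pose with grasp point 'up' above crank middle
E
python3 - <<'E'
from h import *
np.set_printoptions(precision=2,suppress=True)
for up in(4,110):
  for a in np.arange(0,6.2,.8):
    j=env.inverse_kinematics(circ(a,up),QW); print(up,round(a,1),None if j is None else np.array(j))
env.movep(circ(v[3],110),QW)
fs=[wrist()]; save(fs[0],"c0.png")
env.move_l(np.array(env.read_position())+40*YW,rate=200); fs.append(wrist())
for n,X in [("crank_middle",circ(v[3],11)),("wheel_centre",WC)]:
    r=[finder.landmark_of(f,n) for f in fs]
    print(n,[(np.array(q[0]["position"]),q[0]["confidence"],proj(f,X)) for q,f in zip(r,fs) if q])
    if all(r): print(tri(fs,[q[0]["position"] for q in r]),X)
print(env.read_clock())
E
```

```text
4 0.0 [-0.85  0.23  0.77  2.21 -0.44  0.26 -1.26]
4 0.8 [-0.96  0.23  0.81  2.24 -0.33  0.23 -1.44]
4 1.6 [-1.03  0.21  0.82  2.31 -0.25  0.17 -1.56]
4 2.4 [-0.    0.16 -0.3   2.34  0.91  0.22 -2.67]
4 3.2 [ 0.08  0.16 -0.3   2.37  0.88  0.17 -2.57]
4 4.0 [-0.87  0.2   0.87  2.38 -0.96  0.18 -0.68]
4 4.8 [-0.59  0.18  0.58  2.29 -0.51  0.2  -1.1 ]
4 5.6 [-0.73  0.21  0.71  2.23 -0.51  0.25 -1.15]
110 0.0 [-1.05 -0.12  0.82  2.21  0.36  0.52 -2.02]
110 0.8 [-1.04 -0.12  0.72  2.24  0.44  0.52 -2.17]
110 1.6 [-0.97 -0.15  0.59  2.31  0.52  0.51 -2.3 ]
110 2.4 [-0.87 -0.18  0.5   2.38  0.56  0.48 -2.33]
110 3.2 [-0.82 -0.21  0.54  2.41  0.53  0.45 -2.23]
110 4.0 [-0.86 -0.22  0.67  2.38  0.47  0.45 -2.07]
110 4.8 [-0.94 -0.19  0.8   2.3   0.39  0.48 -1.96]
110 5.6 [-1.01 -0.15  0.85  2.24  0.35  0.5  -1.94]
crank_middle [(array([319.4, 248. ]), 0.94, array([320.25, 244.54])), (array([377.7, 246.4]), 0.74, array([378.83, 246.49]))]
[624.31  35.35 172.56] [625.26  34.76 173.7 ]
wheel_centre [(array([341.9, 303.4]), 0.92, array([342.2 , 305.24])), (array([400.4, 305.3]), 0.87, array([398.06, 307.06]))]
[586.76  18.73 164.72] [586.5   17.83 151.  ]
8.9167
```

View pics/c0.png

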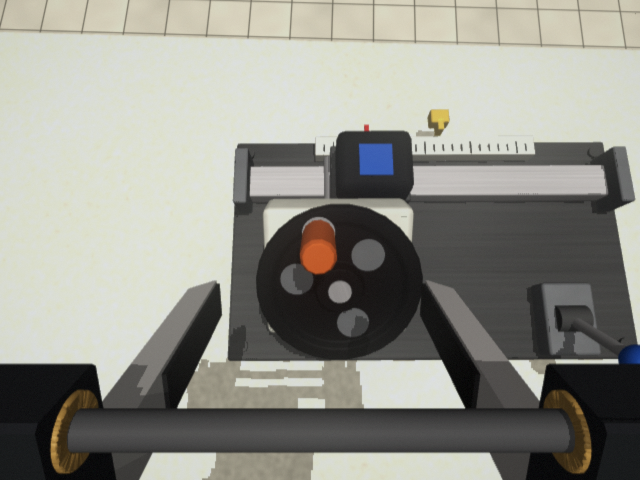

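Network detections match the fitted model to 1–2 mm. Joint 6 is near its limit at the full 30° tilt. The flat pads can lean relative to the post about the closing axis, so I'll check smaller tilts.

```bash
cat >> h.py <<'E'
def QT(deg):
    t=np.radians(deg); z=Rs@[np.sin(t),0,-np.cos(t)]; y=-YW
    return Q(R.from_matrix(np.c_[np.cross(y,z),y,z])), z
def circT(a,deg,up=4,C=WC): # grasp point 'up' above crank middle
    return C+48*(np.cos(a)*XW+np.sin(a)*YW)+up*ZW+11*QT(deg)[1]
E
python3 - <<'E'
from h import *
np.set_printoptions(precision=2,suppress=True)
for d in(10,16,):
  q,z=QT(d); env.movep(circT(v[3],d,100),q)
  for a in np.arange(0,6.2,.7):
    j=env.inverse_kinematics(circT(a,d),q); print(d,round(a,1),None if j is None else np.array(j))
print(env.read_clock())
E
```

```text
10 0.0 [-0.87  0.44  0.94  1.94 -0.51  0.81 -1.21]
10 0.7 [-0.93  0.43  0.94  1.97 -0.49  0.79 -1.27]
10 1.4 [-0.98  0.41  0.93  2.03 -0.47  0.73 -1.32]
10 2.1 [-0.99  0.37  0.92  2.1  -0.46  0.68 -1.32]
10 2.8 [-0.95  0.35  0.92  2.15 -0.46  0.64 -1.27]
10 3.5 [-0.88  0.35  0.91  2.15 -0.47  0.64 -1.2 ]
10 4.2 [-0.82  0.37  0.91  2.1  -0.49  0.69 -1.13]
10 4.9 [-0.8   0.4   0.93  2.03 -0.51  0.75 -1.12]
10 5.6 [-0.82  0.43  0.94  1.97 -0.51  0.79 -1.15]
16 0.0 [-0.96  0.42  1.03  2.03 -0.59  0.68 -1.14]
16 0.7 [-1.02  0.4   1.02  2.05 -0.55  0.65 -1.22]
16 1.4 [-1.06  0.37  0.99  2.11 -0.51  0.59 -1.29]
16 2.1 [-1.05  0.32  0.96  2.18 -0.47  0.53 -1.32]
16 2.8 [-0.99  0.29  0.93  2.23 -0.46  0.49 -1.28]
16 3.5 [-0.91  0.29  0.92  2.23 -0.49  0.49 -1.18]
16 4.2 [-0.86  0.32  0.94  2.18 -0.54  0.54 -1.09]
16 4.9 [-0.86  0.36  0.98  2.11 -0.58  0.61 -1.05]
16 5.6 [-0.9   0.4   1.01  2.05 -0.6   0.66 -1.07]
9.9917
```

```bash
cat >> h.py <<'E'
D=16
def wind(a0,da,step=.3,rate=100,up=5,lim=45):
    n=max(1,int(np.ceil(abs(da)/step))); mx=0
    for k in range(1,n+1):
        env.move_l(circT(a0+da*k/n,D,up),rate=rate)
        F=np.linalg.norm(env.read_wrist_force()); mx=max(mx,F)
        if F>lim: print("force",F,"at",k); break
    a=a0+da*k/n; json.dump(a,open("a.json","w")); print("a",a,"maxF",mx,"t",env.read_clock()); return a
E
python3 - <<'E'
from h import *
np.set_printoptions(precision=1,suppress=True)
a=v[3]; q,z=QT(D)
env.movep(circT(a,D,70),q); env.move_l(circT(a,D,5),rate=120)
print(env.read_wrist_force())
env.set_gripper(0.0,grasp_force=30); print(env.read_finger_gap()*94,env.read_finger_force(),env.read_wrist_force(),env.read_clock())
a=wind(a,-1.5)
print(env.read_finger_gap()*94,env.read_finger_force(),env.read_wrist_force())
f=wrist(); save(f,"d0.png")
E
```

```text
[ 0.4 -0.   0.1]
23.446094175446603 29.99966977222357 [-0.3 -0.5  0.1] 12.0583
a -1.169400776526405 maxF 3.631703967147573 t 13.5167
23.58078149130554 29.99938506167382 [ 1.3 -0.8 -3.3]
```

View pics/d0.png

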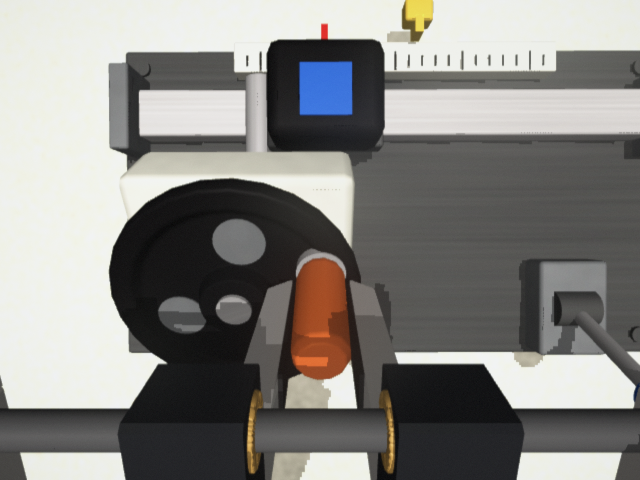

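The grip holds with about 3 N. The pointer tip (324,25) and mark nose (417,35) are both visible while holding, so I can measure as I wind.

```bash
cat >> h.py <<'E'
def off(f,show=True):
    hsv=cv2.cvtColor(f["color"],cv2.COLOR_RGB2HSV).astype(int); H,S,V=hsv[...,0],hsv[...,1],hsv[...,2]
    out={}
    for n,m,z in[("pointer",((H<5)|(H>175))&(S>170)&(V>80),40),("mark",(abs(H-25)<7)&(S>130)&(V>80),37)]:
        m=m.copy().astype(np.uint8)
        u=proj(f,O+Rs@[135,-14,37]) if n=="mark" else proj(f,O+Rs@[112,0,40])
        m[max(0,int(u[1]+45)):]=0; m[:max(0,int(u[1]-45))]=0
        k,L,st,ce=cv2.connectedComponentsWithStats(m)
        if k<2: print("no",n); return None
        i=1+np.argmax(st[1:,4]); ys,xs=np.nonzero(L==i)
        if n=="mark": # nose: lowest rows
            ok=ys>ys.max()-(ys.max()-ys.min())*.3
        else: ok=ys<ys.min()+(ys.max()-ys.min())*.6
        p=[xs[ok].mean(),ys[ok].mean()]; out[n]=Rs.T@(onplane(f,p,z)-O); 
        if show: print(n,np.round(p,1),"box",st[i][:5],np.round(out[n],1))
    d=out["pointer"][1]-out["mark"][1]; print("offset",round(d,2)); return d
E
python3 - <<'E'
from h import *
a=json.load(open("a.json"))
d=off(wrist())
a=wind(a,-(d-10)/10,rate=110)
d=off(wrist())
E
```

```text
pointer [324.5  29.1] box [322  25   6  15  87] [122.5  54.   40. ]
mark [416.  33.] box [403   0  30  41 904] [121.1 -12.6  37. ]
offset 66.62
a -6.831834294135108 maxF 6.811253646811954 t 19.0
pointer [425.2  62.6] box [423  57   6  20  96] [121.8  -2.6  40. ]
mark [440.8  60.2] box [428  34  26  32 631] [124.7 -15.1  37. ]
offset 12.53
```

```bash
python3 - <<'E'
from h import *
a=json.load(open("a.json"))
a=wind(a,-2.3,rate=110)
env.hold(.2); f=wrist(); d=off(f); save(f,"e0.png")
E
```

```text
a -9.131834294135107 maxF 5.434179939099964 t 21.25
no pointer
```

View pics/e0.png

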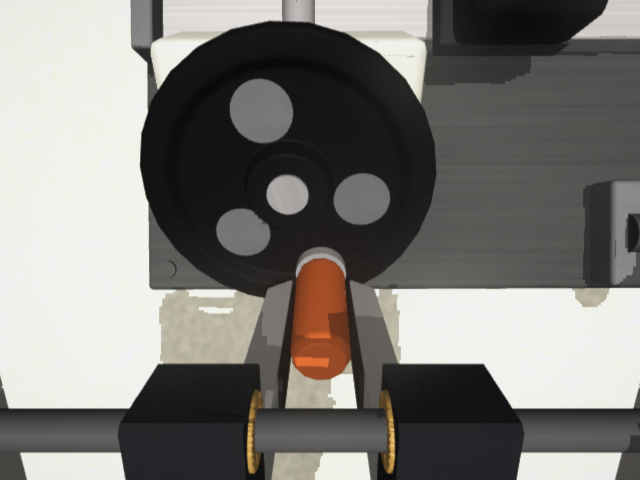

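The pointer is out of view here, as the camera moved with the crank. Predicted offset is about -10.5 mm. I'll wind back through the slack to about 1.5 mm short of the mark, where it should be visible, and measure there.

```bash
python3 - <<'E'
from h import *
a=json.load(open("a.json"))
f=viewer.grab_frame("scene")
for n in("pointer","mark"):
    r=finder.landmark_of(f,n)
    if r: print(n,Rs.T@(onplane(f,r[0]["position"],40 if n=="pointer" else 34)-O),r[0]["confidence"])
a=wind(a,1.5,rate=90,step=.25)
env.hold(.2); f=wrist(); d=off(f); save(f,"g0.png")
E
```

```text
pointer [115.32805509 -16.31270015  40.        ] 0.85
mark [121.38057757 -11.76784927  34.        ] 0.6
a -7.631834294135107 maxF 3.984892047283983 t 23.35
pointer [422.6  14.1] box [419  11   5  12  22] [123.6 -18.3  40. ]
mark [413.3  17.5] box [400   0  30  22 500] [122.8 -12.3  37. ]
offset -5.93
```

View pics/g0.png

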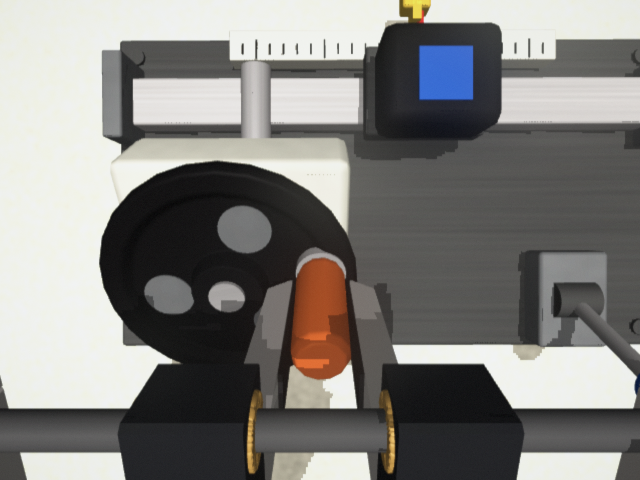

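```bash
python3 - <<'E'
import cv2
i=cv2.imread("pics/g0.png")[0:60,370:470]; cv2.imwrite("pics/g1.png",cv2.resize(i,None,fx=8,fy=8,interpolation=cv2.INTER_NEAREST))
E
```

```text
(no output)
```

View pics/g1.png

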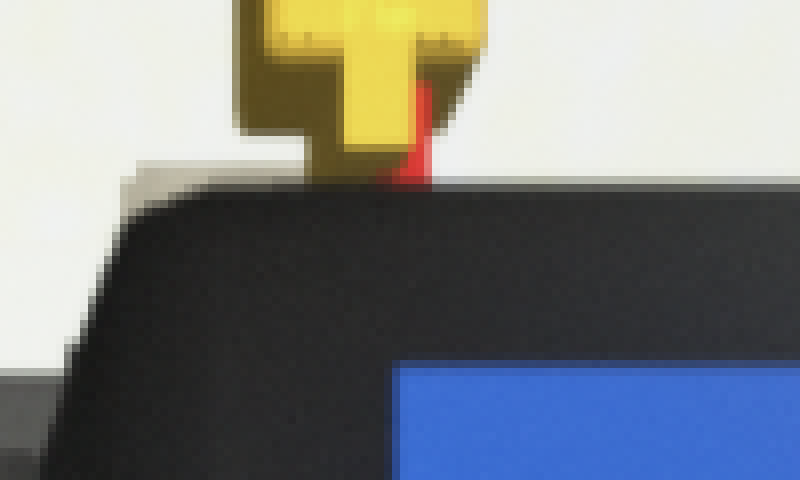

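The clip stands taller than the pointer and partly hides it. Correcting for that parallax, the nose base is at column ~413 and the pointer centre ~420, about 4.5–5 mm past. The earlier turn-round was therefore about 13 mm past. I'll wind back 0.45 rad more, release, and look from directly above the mark line.

```bash
cat >> h.py <<'E'
def above():
    env.move_l(np.array(env.read_position())+[0,0,70],rate=200)
    env.movep(O+Rs@[70,-14,230],QT(0)[0]); return wrist()
E
python3 - <<'E'
from h import *
a=json.load(open("a.json"))
a=wind(a,.42,rate=60,step=.21)
env.set_gripper(.6); 
f=above(); save(f,"i.png"); print(env.read_clock())
hsv=cv2.cvtColor(f["color"],cv2.COLOR_RGB2HSV).astype(int)
u=proj(f,O+Rs@[115,-14,40]); print(u, f["intrinsics"][0])
x,y=int(u[0]),int(u[1]); i=cv2.imread("pics/i.png")[max(0,y-45):y+45,max(0,x-60):x+60]; print(max(0,x-60),max(0,y-45))
cv2.imwrite("pics/i1.png",cv2.resize(i,None,fx=6,fy=6,interpolation=cv2.INTER_NEAREST))
E
```

```text
a -7.211834294135107 maxF 3.8649791898107195 t 24.2333
26.2167
[320.11638966 159.68172571] [417.04120665   0.         320.50471493]
260 114
```

View pics/i1.png

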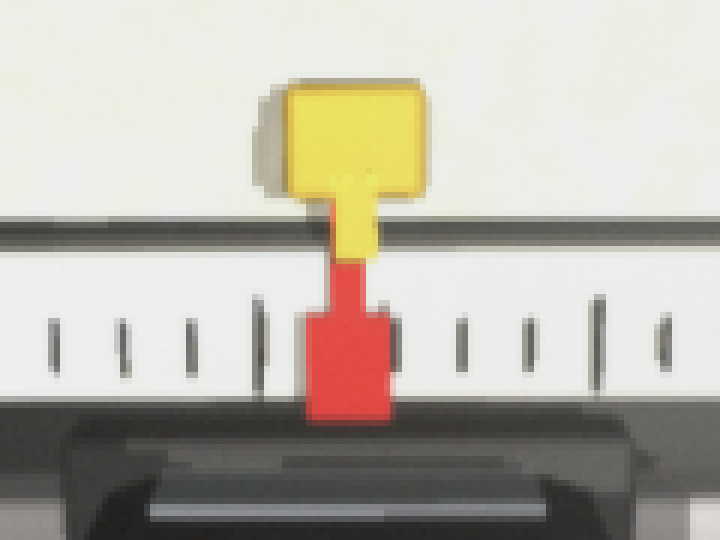

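From directly above, the nose centre is at column 319.3 and the pointer at 318.0, with 1.15 px/mm. That puts the pointer about 1.1 mm from the mark, inside ±3 mm, and it was approached anticlockwise throughout. Now the lever.

```bash
python3 - <<'E'
from h import *
np.set_printoptions(precision=1,suppress=True)
q=QT(0)[0]; S=lambda x,z:O+Rs@[x,-130,z]
env.set_gripper(0.0)
env.movep(S(-170,230),q)
env.move_l(S(-170,108),rate=150)
env.move_l(S(-100,108),rate=80); print(env.read_wrist_force())
x=-100
while x<-38:
    x+=4; env.move_l(S(x,108),rate=50); F=Rs.T@np.array(env.read_wrist_force())
    print(x,F)
    if abs(F[0])>12: break
env.hold(.2)
env.move_l(S(x-25,108),rate=80); env.move_l(S(x-25,260),rate=200)
f=above(); save(f,"k.png"); f2=viewer.grab_frame("side"); fs=[f2,viewer.grab_frame("scene")]
r=[finder.landmark_of(g,"lock_tip") for g in fs]
if all(r): print("ball stage", Rs.T@(tri(fs,[k[0]["position"] for k in r])-O))
print(env.read_clock())
i=cv2.imread("pics/k.png"); cv2.imwrite("pics/k1.png",cv2.resize(i[80:380,220:620],None,fx=2,fy=2))
E
```

```text
[ 0.   0.1 -0.2]
-96 [-0.4  0.2  0.2]
-92 [0.1 0.3 0.5]
-88 [ 0.6 -0.4 -0.2]
-84 [-0.6 -0.4  0.6]
-80 [0.1 0.  0.2]
-76 [-0.  -0.   0.6]
-72 [ 0.7  0.7 -0.3]
-68 [-0.1 -0.5  0.7]
-64 [-0.3 -0.3 -0. ]
-60 [-1.2 -0.4  0.6]
-56 [-18.6   2.    9.2]
ball stage [ -33.8 -125.1   99.3]
36.125
```

View pics/k1.png

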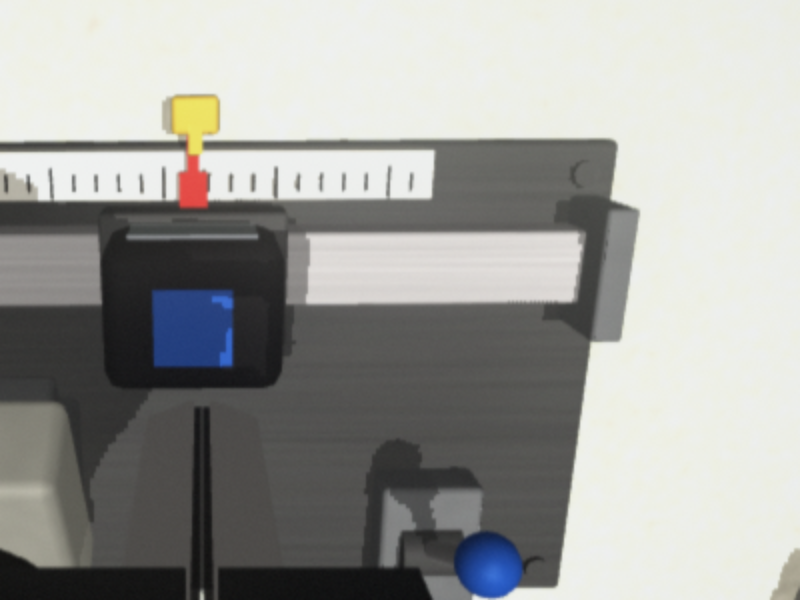

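```bash
python3 - <<'E'
from h import *
f=wrist()
print("seen",[220+488/2,80+565/2])
for l in(0.09,.8,.9,1.0):
    t=l-.5; print(l,proj(f,O+Rs@[-80+90*np.sin(t),-130,34+90*np.cos(t)]))
E
```

```text
seen [464.0, 362.5]
0.09 [457.73165994 447.04891324]
0.8 [466.48066597 386.23180654]
0.9 [466.24185689 374.6761124 ]
1.0 [465.61376489 362.94159869]
```

The ball is seen at (464,362.5), which matches lock = 1.0 (465.6,362.9). The pointer is still on the mark and the arm is clear of everything.

```bash
python3 -c "
from rig import env
print(env.sign_off())"
```

```text
the job is handed in; nothing more can be done
None
```

The job is handed in, with no verdict returned: the pointer is about 1 mm from the mark, wound back anticlockwise from about 13 mm past (estimated) so the slack should be taken up that way. The crank is released, the lever is at its far stop, I kept the arm away from the mouse, bottle and cartridge, and it took about 36 s.

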